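Draw the bottom card pack from the magazine and fill the carton

ROBOT

A 7-joint arm with a two-finger parallel gripper is mounted at the origin on the work surface. World frame = base frame: x ahead of the robot, y to its left, z up, the work surface at z = 0. Lengths are in m, angles in rad, forces in N, time in s.
With the tool pointing down it reaches from about 0.425 to 0.825 m from the base axis. Payload 3.6 kg.
Tool frame: the origin (TCP) lies midway between the tips of the shut fingers; the grasp point (between the pads) lies tcp_to_grasp behind it (tcp_to_grasp is the distance from the TCP to the grasp point, in m); z points along the fingers, y is the line along which they close (so a half turn about z gives the same grasp; the last joint's range is limited). The gripper opens to 93 mm and grips with 3 to 60 N. Pads are 15 mm wide; open, the fingers measure 128 mm over their backs; the gripper's body (75 mm by 188 mm) begins 65 mm behind the grasp point.
Start: joints at [1.145, 0.615, -0.013, 1.423, 0.008, 1.103, -0.04], TCP at [0.252, -0.599, 0.219] pointing down, gripper open.
Joint ranges: [-3.12, 3.12], [-0.3, 2.06], [-1.34, 1.32], [0.26, 2.42], [-1.36, 4.5], [0.01, 1.98], [-2.84, 2.84]. Speed limits (rad/s): [2.79, 2.79, 3.14, 3.14, 3.14, 3.14, 3.14].

INTERFACE

Orientations are given as a unit quaternion [w, x, y, z].
In Python, from workcell import * gives the robot as it stands.
- The arm moves only by the shell command python3 -m inch 'ROWS' [OPENING] [FORCE]. ROWS is JSON, a list of rows, each a list of 2 entries, a list of its own where there are three numbers: the shift along the tool's x, y, z scaled (see below), then the turn about the tool's z scaled (see below). In form: [[[tx, ty, tz], yaw], ...]. A call has 1 to 20 rows; each row is the pose to reach, as a shift and turn from the pose commanded when the call began, along the tool's axes at that moment; what a row does not reach only later rows make up. The controller multiplies each number of a shift by 20 cm and each number of a turn by 120 degrees. A row lasts 1/12 s, in which the tool goes at most 41.7 mm and 7.16 degrees, less where a joint would pass 70% of its speed; a pose out of reach is approached as far as the arm can. A call with a number of a shift or a turn outside -1 to 1 is refused whole. A call with a gripper value outside its range is refused whole. OPENING is the opening, from -1 (shut) to 1 (fully open), so that 0 is half open, set as the call begins (- or left out, the last holds). The fingers move at their own pace and stop on an object; FORCE is the grip in N (left out, the last holds). Time passes only in rows, so rows that repeat a pose let the fingers close. It gives the time, the measured TCP pose, the force, the opening and the grip force at its end, in the units of the state.
- get_state(): the state, without advancing time (a new reading comes with each control period).
- read_camera(name): name is "scene" or "top"; returns a dict with "img" (400x640x3 uint8, red, green, blue), "fx", "fy", "cx", "cy" (pixels), "view" (4x4, takes a point from world to camera coordinates). Camera axes: x right, y down, z forward; pixel columns grow to the right and rows downward; lengths in m; the calibration is good to about 2 mm. A picture is of the moment at which its call begins. There is no depth.
- job_done(): hands the job in; it is judged then, once.
The state is a dict: "t": time; "q": joint angles; "qvel": joint speeds; "tau": joint torques, N m; "tcp_pos": TCP position; "tool_rot": TCP orientation; "ft_force": force on the tool from outside, world axes, zero at the start; "ft_torque": the same for the moment, N m; "width": finger opening in m; "finger_force": force on a finger pad.
Only numpy, scipy, OpenCV 4.12 (cv2) and the standard library are available. Lean on these libraries where they do the work, as an engineer would, in place of code of your own. Each camera call takes 0.05 s, during which the arm holds its last target. There are 200 camera calls.

TASK

Slide the bottom card pack out through the mouth of the magazine, so that the three above it drop and stay in the chute, then lay it flat on the table top clear of the magazine and let go of it, so that it can be taken again by its short ends. Then set it down flat, without dropping it, in the one empty place of the carton, in line with the packs already there. Leave those packs and everything else on the table where they are.

Things in the scene. Friction and masses are not known exactly. Their poses are not given: they have to be found in the camera images.
- pack0_center (a point): Bottom pack of the stack of four: white card pack, 68 mm long (x) by 46 wide (y) by 16 thick (z up), 30 to 65 g; the point is its centre. At the start its underside is 14 mm above the table and its nose (-x end) sticks out of the magazine's mouth 21 to 25 mm past the lips, with nothing under or beside it there. It slides out along the magazine's -x.
- magazine: Smooth aluminium chute fixed to the table, open at the top; packs lie flat in it, long sides along x. Origin: on the table under its centre; z up, mouth towards -x. Solid foot 14 mm high (77 x 55 mm), inside 71 x 49 mm, 3 mm walls up to z = 74 mm, stack top at 78 mm. A 5 mm high fixing ear sticks out at each side (x = 6 to 34 mm, to y = 50 mm).
- mouth (a point): Middle of the magazine's mouth: 38.5 mm from its origin along its -x, at the outer faces of two upright lips (each 10 mm in from a side wall), 22 mm above the table. The lips begin 35 mm above the table, so only the bottom pack passes under them; the packs above are held back and drop when it is out (its centre more than 75 mm from the magazine's origin).
- pack1_center (a point): One of the three upper packs in the magazine, same size as pack0 (68 x 46 x 16 mm); the point is its centre. It is the second from the floor at the start, and must drop 16 mm when pack0 leaves. Leave it in the magazine.
- pack2_center (a point): One of the three upper packs in the magazine, same size as pack0 (68 x 46 x 16 mm); the point is its centre. It is the third from the floor at the start, and must drop 16 mm when pack0 leaves. Leave it in the magazine.
- pack3_center (a point): One of the three upper packs in the magazine, same size as pack0 (68 x 46 x 16 mm); the point is its centre. It is the fourth (top) from the floor at the start, and must drop 16 mm when pack0 leaves. Leave it in the magazine.
- carton: Brown open carton fixed to the table, 156 mm (x) by 162 mm (y), 40 mm high, walls and floor 3 mm. Origin: on the table under its centre. Three places in a row at y = -52, 0, 52 mm, each pack's long side along the carton's x: about 6 mm between neighbours (no room for fingers), about 41 mm free at each short end (room for fingers).
- place (a point): The carton's one empty place of the three: the point is the centre of the top of a thin grey pad (70 x 48 mm) on the carton's floor, 5 mm above the table; axes as the carton's. The pack's long side goes along its x, either way round; a pack lying there has its centre 8 mm above this point.
- packA_center (a point): A pack of the same size (68 x 46 x 16 mm, point at its centre) that already lies in one of the carton's three places, long side along the carton's x, with its underside 3 mm above the table. Loose; leave it there.
- packB_center (a point): A pack of the same size (68 x 46 x 16 mm, point at its centre) that already lies in one of the carton's three places, long side along the carton's x, with its underside 3 mm above the table. Loose; leave it there.
- mug: White mug, 76 mm wide, 90 mm high, handle at its +y; origin under its centre. Bystander, loose.
- tape_roll: Roll of clear tape lying flat, 90 mm across, 48 mm high; origin under its centre. Bystander, loose.
- glue: White glue bottle, 52 mm wide, 130 mm high; origin under its centre. Bystander, loose.
- folder: White folding stick, 120 mm along its x, 22 mm wide, 6 mm thick; origin under its centre. Bystander, loose.
- tape_gun: Steel hand tape dispenser with a tape reel, about 230 mm long (its x, from -120 to 105 mm), 60 mm wide, 100 mm high; origin under its middle. Bystander, loose.
Things that resemble listed ones, but are neither listed nor needed, are in the scene too. Leave any turquoise look-alike of the part that bears pack3_center alone. Leave any turquoise look-alike of the part that bears pack0_center alone.

How it is judged:
By the outcome, as a careful person would: the job done as asked, in the order asked, and still so for the second after the job is handed in, with the robot touching nothing.
It also fails if it takes over 54 s, if anything falls off the work surface, if the arm or the gripper's body presses on something with over 40 N, if the wrist force passes 120 N, or if a joint passes its speed limit or range.

## Working session

There is one attempt and no reset: what is moved stays moved. The work goes in short steps, Python scripts to look and compute and a shell command to move; the robot and the scene stay as the last step left them, time stands still between calls to the robot, and variables do not carry over. Pictures are saved under pics/ and viewed, at most 10 in all, crops included, and the job is handed in when it is done.

```bash
mkdir -p pics; ls; python3 - <<'E'
from workcell import *
import cv2,numpy as np
for n in("scene","top"):
    c=read_camera(n); cv2.imwrite(f"pics/{n}0.png",c["img"][:,:,::-1]); np.savez(f"{n}0.npz",**c)
    print(n,c["fx"],c["fy"],c["cx"],c["cy"],np.round(c["view"],4).tolist())
s=get_state();print(s)
try: print(tcp_to_grasp)
except Exception as e: print(e)
E
```

```text
pics
scene 413.8792169065385 413.8792169065385 320.0654174280973 206.48483684001903 [[0.8721, 0.4891, -0.0157, -0.4966], [0.4013, -0.7332, -0.5489, -0.1602], [-0.28, 0.4724, -0.8357, 1.281], [0.0, 0.0, 0.0, 1.0]]
top 463.6780203558688 463.6780203558688 320.3434329545 199.9533990691342 [[-0.0028, -1.0, 0.0038, 0.0385], [-0.9848, 0.0021, -0.1736, 0.5887], [0.1736, -0.0042, -0.9848, 1.1501], [0.0, 0.0, 0.0, 1.0]]
{'t': 0.1, 'q': array([ 1.1455199 ,  0.61581033, -0.01261969,  1.42468441,  0.00807869,
        1.10339023, -0.04038928]), 'qvel': array([ 0.00362045, -0.00230967,  0.00280491, -0.00162027,  0.00034737,
        0.00053763, -0.00030369]), 'tau': array([ 5.01129107e-04, -4.60043120e+01,  2.09825984e-01, -1.66244656e+01,
       -6.11489802e-02,  1.68722891e-02,  1.12911343e-04]), 'tcp_pos': array([ 0.25214158, -0.59835928,  0.21762286]), 'tool_rot': array([-1.09870114e-03,  9.80180509e-01,  1.98103286e-01, -2.24754953e-04]), 'ft_force': array([-0.01490224,  0.70200096, -0.25576037]), 'ft_torque': array([ 0.0345292 , -0.01480286,  0.00218892]), 'finger_force': 0.0, 'width': 0.09309256702001312}
0.0188
```

View pics/scene0.png

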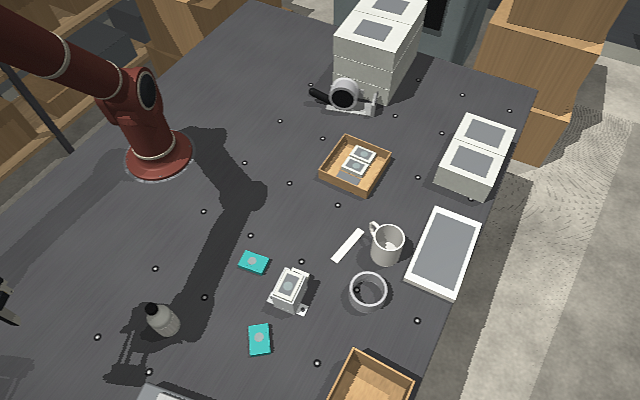

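View pics/top0.png

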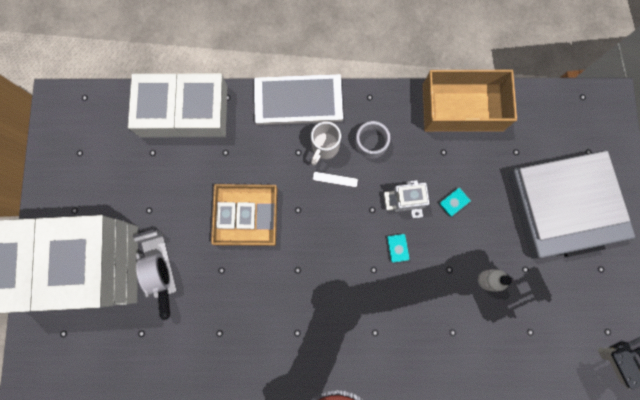

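The scene shows the magazine at scene (290,287) / top (408,197), the carton at scene (355,165) / top (245,215) with its grey empty pad at top (264,215), and turquoise look-alikes at top (398,248) and (455,202). Candidates for pack0 are the white nose low at top (390,200), the two turquoise packs, and the white folder at top (335,180). By the description I choose the white nose under the stack and check it in a close crop.

```bash
python3 - <<'E'
import cv2,numpy as np
a=cv2.imread("pics/scene0.png")[250:325,245:335]; b=cv2.imread("pics/top0.png")[170:230,365:437]; c=cv2.imread("pics/top0.png")[178:253,205:285]
r=lambda i,s:cv2.resize(i,s,interpolation=cv2.INTER_CUBIC)
o=np.zeros((600,800,3),np.uint8); o[:300,:360]=r(a,(360,300)); o[:300,370:730]=r(b,(360,300)); o[300:,:320]=r(c,(320,300))
cv2.imwrite("pics/crop.png",o)
E
```

```text
(no output)
```

View pics/crop.png

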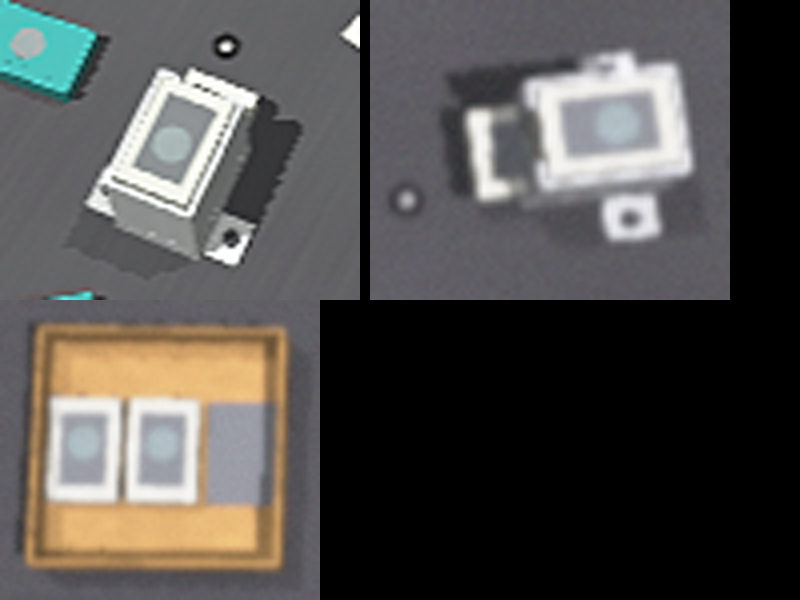

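The crop shows white pack0's nose sticking out to image-left, at about top (388,200), with the label circle of pack3 at top (414,195). The empty place is the grey pad at the right of the carton row, at top (264,215). Now I measure these.

```bash
cat > h.py <<'E'
import numpy as np,cv2
def ray(c,uv,z):
    uv=np.atleast_2d(uv).astype(float); V=np.array(c["view"]); R,t=V[:3,:3],V[:3,3]; o=-R.T@t
    d=np.c_[(uv[:,0]-c["cx"])/c["fx"],(uv[:,1]-c["cy"])/c["fy"],np.ones(len(uv))]@R
    return o+d*((z-o[2])/d[:,2])[:,None]
def proj(c,P):
    V=np.array(c["view"]); p=np.atleast_2d(P)@V[:3,:3].T+V[:3,3]
    return np.c_[c["fx"]*p[:,0]/p[:,2]+c["cx"],c["fy"]*p[:,1]/p[:,2]+c["cy"]]
def blobs(c,mask,box,z,amin=20,S=4):
    """box x0,y0,x1,y1 -> list of (area px, centre, world corners' rect: size, yaw)"""
    x0,y0,x1,y1=box; m=mask
    out=[]
    cs,_=cv2.findContours(m,cv2.RETR_LIST,cv2.CHAIN_APPROX_NONE)
    for k in cs:
        a=cv2.contourArea(k)/S/S
        if a<amin: continue
        p=(k[:,0]+.5)/S-.5+[x0,y0]
        w=ray(c,p,z)[:,:2]; r=cv2.minAreaRect((w*1000).astype(np.float32))
        out.append((round(a),p.mean(0).round(1),np.round(r[0],1),np.round(r[1],1),round(r[2],1)))
    return out
def up(c,box,S=4):
    x0,y0,x1,y1=box; i=c["img"][y0:y1,x0:x1]
    return cv2.resize(i,None,fx=S,fy=S,interpolation=cv2.INTER_CUBIC)
E
python3 - <<'E'
from h import *
for n,bm,bc in(("top",(365,170,440,230),(205,178,285,253)),("scene",(255,255,320,325),(315,130,395,200))):
    c=dict(np.load(n+"0.npz")); 
    for nm,b,zs in(("mag",bm,(.03,.078)),("cart",bc,(.019,.005))):
        u=up(c,b); g=u.min(2)
        hsv=cv2.cvtColor(u,cv2.COLOR_RGB2HSV)
        wm=((g>175)*255).astype(np.uint8)
        lab=((hsv[...,1]<70)&(g>85)&(g<165)&(u[...,2]>=u[...,0])).astype(np.uint8)*255
        for t,m in(("white",wm),("grey",lab)):
            for z in zs:
                print(n,nm,t,z)
                for o in blobs(c,m,b,z): print("  ",*o)
E
```

```text
top mag white 0.03
   79 [416.8 212.8] [ 557.8 -216. ] [22.5 28. ] 3.3
   67 [387.5 200.9] [ 591.1 -142.1] [46.9 16.6] 6.8
   197 [412.4 194.5] [ 606.9 -206.8] [30.2 49.6] 6.4
   653 [412.2 193.9] [ 610.  -205.8] [68.5 81.6] 6.3
top mag white 0.078
   79 [416.8 212.8] [ 550.8 -205.7] [21.6 26.8] 3.3
   67 [387.5 200.9] [ 582.7 -134.8] [45.1 16. ] 6.8
   197 [412.4 194.5] [ 597.9 -196.9] [29.  47.6] 6.4
   653 [412.2 193.9] [ 600.8 -195.9] [65.7 78.3] 6.3
top mag grey 0.03
   116 [399.5 213.6] [ 553.1 -168.4] [65.7 24.2] 88.1
   93 [416.7 212.8] [ 557.9 -216.2] [30.7 24.6] 89.9
   77 [427.2 211.6] [ 562. -244.] [29.8 22.8] 6.6
   54 [371.8 209.6] [566.  -98.2] [22.  22.3] 35.4
   57 [414.  194.2] [ 607.5 -210.8] [22.7 23.1] 43.4
   165 [412.4 194.5] [ 606.7 -206.9] [27.3 46.6] 5.6
   401 [389.6 193.9] [ 603.5 -155.2] [77.7 80.3] 6.6
   732 [411.2 193.9] [ 609.4 -201.6] [70.6 91.9] 6.5
   4447 [402.1 199.5] [ 594.2 -179.9] [202.5 160.3] 89.9
top mag grey 0.078
   116 [399.5 213.6] [ 546.2 -160.1] [63.1 23.2] 88.1
   93 [416.7 212.8] [ 550.8 -205.9] [29.5 23.6] 89.9
   77 [427.2 211.6] 
[... 3375 characters left out ...]
 26 [363.6 153.6] [557.7 289.6] [19.  21.5] 88.7
   113 [362.7 153.2] [554.1 289.5] [31.2 48.1] 88.9
   30 [322.2 138. ] [417.5 285.3] [22.3 21.2] 82.0
   1264 [353.7 142.8] [533.8 281.9] [250.2 187.6] 28.4
scene cart grey 0.005
   446 [330.4 190.9] [537.9 145.4] [119.6  80.1] 28.7
   135 [348.  177.5] [553.2 196.7] [23.9 68. ] 89.3
   28 [355.7 165.2] [552.1 249. ] [21.1 19.2] 28.5
   489 [385.  185.4] [672.1 232.5] [171.8  70.2] 84.9
   120 [354.7 164.9] [548.7 248.5] [31.6 48.4] 89.1
   26 [363.6 153.6] [553.3 300.8] [19.2 21.8] 88.7
   113 [362.7 153.2] [549.7 300.7] [31.7 48.8] 88.9
   30 [322.2 138. ] [411.1 296.5] [22.6 21.6] 82.0
   1264 [353.7 142.8] [529.1 293. ] [253.8 190.4] 28.4
```

```bash
python3 - <<'E'
from h import *
from workcell import get_state
c=dict(np.load("top0.npz"))
for n,uv,z in(("folder",[(314,174),(357,184),(335,180)],.006),("turq",[(398,248),(388,237),(409,260)],.016),("mugtop",[(325,132),(314,163)],.09),("roll",[(373,137)],.048)): print(n,ray(c,uv,z)[:,:2].round(3).tolist())
s=get_state(); w,x,y,z=s["tool_rot"]
yaw=np.degrees(2*np.arctan2(y,x)); print("tool x yaw",yaw, "tool y yaw",yaw-90)
E
cat >> h.py <<'E'
def go(s,P,yawy):
    """rows entries to take TCP to P (m) with tool y at world yaw yawy (deg, mod 180)"""
    from scipy.spatial.transform import Rotation as R
    w,x,y,z=s["tool_rot"]; r=R.from_quat([x,y,z,w]); M=r.as_matrix()
    d=r.inv().apply(np.array(P)-s["tcp_pos"])/.2
    cur=np.degrees(np.arctan2(M[1,1],M[0,1])); t=-((yawy-cur+90)%180-90)  # tool z down: + turn about tool z is - world yaw
    print("shift",d.round(4),"turn",round(t,2),"deg =",round(t/120,4),"alt",round((t-np.sign(t)*180)/120,4),"tilt",np.degrees(np.arccos(-M[2,2])).round(2),"q7",s["q"][6].round(3))
E
python3 - <<'E'
from h import *
from workcell import get_state
go(get_state(),(.5913,-.1434,.150),6.4)
E
```

```text
folder [[0.668, 0.054], [0.64, -0.063], [0.652, -0.003]]
turq [[0.467, -0.166], [0.496, -0.141], [0.435, -0.194]]
mugtop [[0.76, 0.025], [0.677, 0.053]]
roll [[0.759, -0.104]]
tool x yaw 22.85214700075044 tool y yaw -67.14785299924957
shift [ 2.4461 -1.4369  0.3413] turn -73.55 deg = -0.6129 alt 0.8871 tilt 0.13 q7 -0.04
```

```bash
python3 -m inch '[[[0.2,-0.12,0],-0.06],[[0.4,-0.235,0],-0.12],[[0.6,-0.35,0],-0.18],[[0.8,-0.47,0],-0.24],[[1,-0.587,0],-0.3],[[1,-0.587,0],-0.36],[[1,-0.587,0],-0.4]]' 0.5 20; python3 -c "
from h import *
from workcell import get_state
go(get_state(),(.5913,-.1434,.150),6.4)"
```

```text
t: 0.68
tcp_pos: [0.3966, -0.4056, 0.2188]
tool_rot: [-0.001, 0.81, 0.587, 0.003]
ft_force: [0.6, -0.7, -0.8]
width: 0.0696
finger_force: 0.0
shift [1.5466 0.517  0.3535] turn -24.52 deg = -0.2043 alt 1.2957 tilt 0.33 q7 0.306
```

```bash
python3 -m inch '[[[0.2,0.067,0],-0.05],[[0.4,0.134,0],-0.1],[[0.6,0.2,0],-0.15],[[0.8,0.267,0],-0.2],[[1,0.334,0],-0.204],[[1,0.334,0],-0.204],[[1,0.334,0],-0.204]]'; python3 -c "
from h import *
from workcell import get_state
go(get_state(),(.5913,-.1434,.120),6.4)"
```

```text
t: 1.27
tcp_pos: [0.5216, -0.242, 0.2184]
tool_rot: [-0.001, 0.671, 0.742, 0.001]
ft_force: [-1.0, -0.8, -0.6]
width: 0.0699
finger_force: 0.0
shift [0.4545 0.3959 0.4932] turn -0.65 deg = -0.0054 alt 1.4946 tilt 0.13 q7 0.29
```

```bash
python3 -m inch '[[[0.15,0.13,0.05],-0.005],[[0.3,0.26,0.1],-0.005],[[0.4545,0.396,0.2],-0.005],[[0.4545,0.396,0.35],-0.005],[[0.4545,0.396,0.49],-0.005],[[0.4545,0.396,0.49],-0.005],[[0.4545,0.396,0.49],-0.005]]'; python3 - <<'E'
from h import *
from workcell import *
s=get_state();go(s,(.5913,-.1434,.005),6.4)
o=np.zeros((600,800,3),np.uint8)
for i,(n,b) in enumerate((("scene",(240,225,340,325)),("top",(345,150,445,250)))):
    c=read_camera(n); o[:400,i*400:i*400+400]=cv2.resize(c["img"][b[1]:b[3],b[0]:b[2],::-1],(400,400),interpolation=cv2.INTER_CUBIC)
    print(n,proj(c,s["tcp_pos"]))
cv2.imwrite("pics/a1.png",o[:400])
E
```

```text
t: 1.85
tcp_pos: [0.5883, -0.1504, 0.1192]
tool_rot: [-0.002, 0.671, 0.742, -0.002]
ft_force: [0.4, -0.4, 0.0]
width: 0.0698
finger_force: 0.0
shift [0.0337 0.0212 0.5711] turn -0.63 deg = -0.0053 alt 1.4947 tilt 0.28 q7 0.059
scene [[294.23480573 259.34799991]]
top [[397.00233371 195.17018373]]
```

View pics/a1.png

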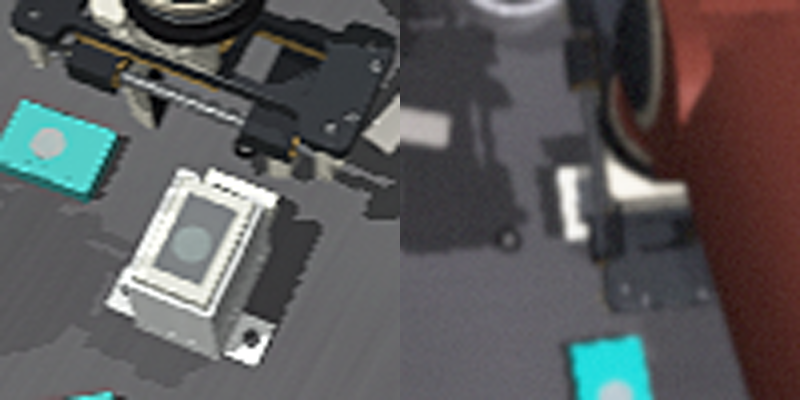

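```bash
python3 -m inch '[[[0,0,0],0],[[0,0,0],0],[[0,0,0],0]]'; python3 -c "
from h import *
from workcell import get_state
go(get_state(),(.5913,-.1434,.005),6.4)"
```

```text
t: 2.2
tcp_pos: [0.5909, -0.1488, 0.1222]
tool_rot: [0.001, 0.67, 0.742, 0.001]
ft_force: [0.4, 0.4, -0.9]
width: 0.0698
finger_force: 0.0
shift [0.0274 0.0034 0.586 ] turn -0.52 deg = -0.0043 alt 1.4957 tilt 0.15 q7 0.058
```

```bash
python3 -m inch '[[[0.027,0.003,0.1],-0.004],[[0.027,0.003,0.2],-0.004],[[0.027,0.003,0.3],-0.004],[[0.027,0.003,0.4],-0.004],[[0.027,0.003,0.48],-0.004],[[0.027,0.003,0.54],-0.004],[[0.027,0.003,0.58],-0.004],[[0.027,0.003,0.58],-0.004],[[0.027,0.003,0.58],-0.004],[[0.027,0.003,0.58],-0.004]]'; python3 -c "
from h import *
from workcell import get_state
go(get_state(),(.5913,-.1434,.005),6.4)"
```

```text
t: 3.03
tcp_pos: [0.5912, -0.1429, 0.0057]
tool_rot: [0.001, 0.666, 0.746, 0.001]
ft_force: [-0.5, -0.1, -0.4]
width: 0.0697
finger_force: 0.0
shift [-0.0026  0.0001  0.0036] turn 0.01 deg = 0.0001 alt -1.4999 tilt 0.12 q7 -0.005
```

Good. Close.

```bash
python3 -m inch '[[[0,0,0],0],[[0,0,0],0],[[0,0,0],0],[[0,0,0],0],[[0,0,0],0],[[0,0,0],0],[[0,0,0],0],[[0,0,0],0]]' -0.3 20; python3 -c "
from workcell import get_state
print(get_state()['q'])
w,x,y,z=get_state()['tool_rot']
import numpy as np
print(np.degrees(2*np.arctan2(y,x)))"
```

```text
t: 3.7
tcp_pos: [0.5905, -0.1428, 0.005]
tool_rot: [0.0, 0.666, 0.746, 0.0]
ft_force: [-0.4, 0.5, 2.5]
width: 0.0459
finger_force: 20.0
[ 0.37192952  0.83124638 -0.28395863  1.73224895  0.3594632   0.62907136
 -0.00537815]
96.40513527704992
```

```bash
python3 -m inch '[[[0.02,0,0],0],[[0.05,0,0],0],[[0.08,0,0],0],[[0.11,0,0],0],[[0.14,0,0],0],[[0.17,0,0],0],[[0.2,0,0],0],[[0.23,0,0],0],[[0.26,0,0],0],[[0.29,0,0],0],[[0.32,0,0],0],[[0.35,0,0],0],[[0.38,0,0],0],[[0.4,0,0],0],[[0.4,0,0],0],[[0.4,0,0],0],[[0.4,0,0],0]]'; python3 - <<'E'
from h import *
from workcell import *
o=np.zeros((400,800,3),np.uint8)
for i,(n,b) in enumerate((("scene",(240,225,340,325)),("top",(345,150,445,250)))):
    c=read_camera(n); o[:400,i*400:i*400+400]=cv2.resize(c["img"][b[1]:b[3],b[0]:b[2],::-1],(400,400),interpolation=cv2.INTER_CUBIC)
cv2.imwrite("pics/a2.png",o)
go(get_state(),(.555,-.055,.05),0)
E
```

```text
t: 5.12
tcp_pos: [0.5814, -0.0638, 0.0047]
tool_rot: [0.0, 0.667, 0.745, -0.0]
ft_force: [-0.5, 0.2, 0.6]
width: 0.0459
finger_force: 20.0
shift [ 0.0591 -0.1261 -0.2267] turn 6.35 deg = 0.053 alt -1.447 tilt 0.02 q7 -0.133
```

View pics/a2.png

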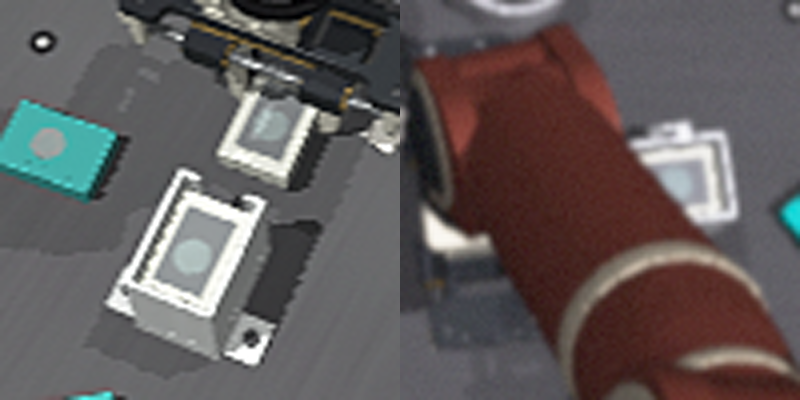

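Pack0 is out (crop-left (265,130)) and the three others have dropped inside the chute (pack3's circle at (192,257), about 16 mm lower). I gripped with the tips 9 mm below the pack's underside, so I will take the tips right down to the table and ease the grip off, so that it settles the last millimetres.

```bash
python3 -c "
from h import *
from workcell import get_state
go(get_state(),(.552,-.036,.001),6.4)"
```

```text
shift [ 0.1552 -0.1305  0.0182] turn -0.05 deg = -0.0004 alt 1.4996 tilt 0.02 q7 -0.133
```

```bash
python3 -m inch '[[[0.04,-0.03,-0.02],0],[[0.08,-0.065,-0.02],0],[[0.12,-0.1,-0.02],0],[[0.155,-0.13,-0.02],0],[[0.155,-0.13,-0.01],0],[[0.155,-0.13,0.005],0],[[0.155,-0.13,0.012],0],[[0.155,-0.13,0.016],0],[[0.155,-0.13,0.018],0],[[0.155,-0.13,0.018],0],[[0.155,-0.13,0.018],0],[[0.155,-0.13,0.018],0]]'; python3 -m inch '[[[0,0,0],0],[[0,0,0],0],[[0,0,0],0],[[0,0,0],0]]' - 3
```

```text
t: 6.22
tcp_pos: [0.5522, -0.0356, 0.0011]
tool_rot: [0.0, 0.667, 0.745, 0.0]
ft_force: [-0.2, -0.8, -0.0]
width: 0.0461
finger_force: 20.0
t: 6.55
tcp_pos: [0.5521, -0.0354, 0.0011]
tool_rot: [0.0, 0.666, 0.746, 0.0]
ft_force: [0.3, 0.6, -1.0]
width: 0.0459
finger_force: 3.0
```

```bash
python3 - <<'E'
from h import *
from workcell import *
s=get_state(); print(s["width"],s["tcp_pos"])
c=read_camera("scene"); print(proj(c,s["tcp_pos"])); u,v=map(int,proj(c,s["tcp_pos"])[0])
cv2.imwrite("pics/a3.png",cv2.resize(c["img"][v-40:v+60,u-50:u+50,::-1],(500,500),interpolation=cv2.INTER_CUBIC))
E
```

```text
0.04585686773597001 [ 0.55208281 -0.03535274  0.00113738]
[[307.95211149 238.83732417]]
```

View pics/a3.png

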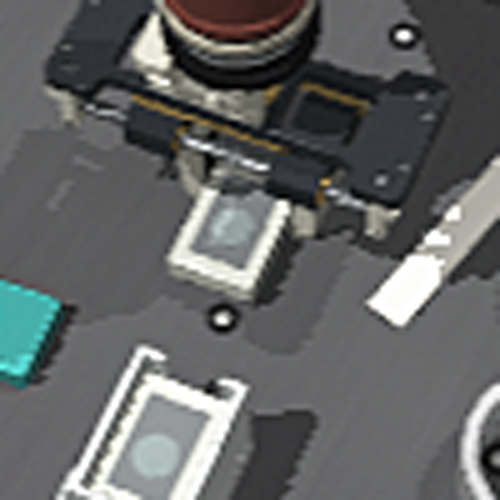

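The pack hangs level between the fingertips (crop (235,230)), clear of the folder and the magazine. I ease the fingers open.

```bash
python3 -m inch '[[[0,0,0],0],[[0,0,0],0],[[0,0,0],0],[[0,0,0],0]]' 0.0 3; python3 -m inch '[[[0,0,0],0],[[0,0,0],0],[[0,0,0],0],[[0,0,0],0]]' 0.02; python3 -m inch '[[[0,0,0],0],[[0,0,0],0],[[0,0,0],0],[[0,0,0],0],[[0,0,0],0]]' 0.4;  python3 -m inch '[[[0,0,-0.08],0],[[0,0,-0.2],0],[[0,0,-0.4],0],[[0,0,-0.5],0],[[-0.2,0,-0.5],-0.05],[[-0.4,0,-0.5],-0.1],[[-0.6,0,-0.5],-0.1],[[-0.6,0,-0.5],-0.1],[[-0.6,0,-0.5],-0.1]]' 1
```

```text
t: 6.93
tcp_pos: [0.5521, -0.0353, 0.0011]
tool_rot: [0.0, 0.666, 0.746, 0.0]
ft_force: [-0.2, -0.2, 0.4]
width: 0.0464
finger_force: 0.0
t: 7.27
tcp_pos: [0.5521, -0.0354, 0.0011]
tool_rot: [0.0, 0.666, 0.746, 0.0]
ft_force: [0.2, 0.2, 0.2]
width: 0.0476
finger_force: 0.0
t: 7.68
tcp_pos: [0.552, -0.0354, 0.0011]
tool_rot: [-0.0, 0.666, 0.746, 0.0]
ft_force: [0.8, -0.1, -0.5]
width: 0.0653
finger_force: 0.0
t: 8.43
tcp_pos: [0.5648, -0.1588, 0.1006]
tool_rot: [0.0, 0.588, 0.809, -0.001]
ft_force: [1.0, 0.5, 0.3]
width: 0.093
finger_force: 0.0
```

```bash
python3 - <<'E'
from h import *
from workcell import *
s=get_state(); ims=[]
for n in("scene","top"):
    c=read_camera(n); p=proj(c,[.5545,-.06,.016])[0]; u,v=map(int,p); b=(u-30,v-25,u+30,v+25); print(n,p.round(1))
    im=up(c,b); ims.append(cv2.resize(im,(400,333)))
    m=((im.min(2)>175)*255).astype(np.uint8)
    for o in blobs(c,m,b,.016): print("  ",*o)
cv2.imwrite("pics/a4.png",np.hstack(ims)[:,:,::-1])
E
```

```text
scene [303.8 243.7]
top [356.9 214.9]
   143 [350.5 215. ] [554.1 -46.2] [49.1 40.4] 4.1
```

View pics/a4.png

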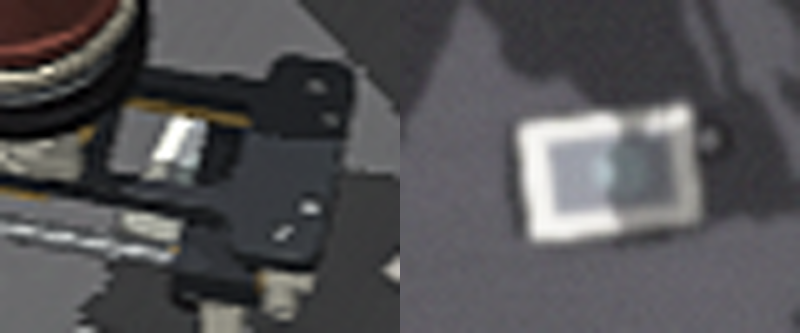

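The top view shows pack0 lying flat on the table, corners at crop (519,122), (690,105), (700,222), (530,242), partly in shadow. I refine its centre with a lower threshold.

```bash
python3 - <<'E'
from h import *
from workcell import *
c=read_camera("top"); b=(326,189,387,239)
im=up(c,b)
for T in(115,130,145):
    m=((im.min(2)>T)*255).astype(np.uint8)
    for o in blobs(c,m,b,.016,100): print(T,*o)
x=np.array([[119,122],[290,105],[300,222],[130,242]])/6.667-.4+[326,189]
w=ray(c,x,.016)[:,:2];print(w.mean(0),np.linalg.norm(np.diff(w,axis=0),axis=1),np.degrees(np.arctan2(*(w[0]-w[1]+w[3]-w[2])[::-1])))
go(get_state(),(.5545,-.0595,.10),96)
E
```

```text
115 475 [356.6 214.4] [555.3 -60.2] [52.5 71.7] 5.6
130 116 [361.6 214.5] [556.2 -72. ] [30.5 34.3] 88.8
130 452 [356.6 214.3] [555.4 -60.1] [51.2 70.7] 6.1
145 234 [351.7 215.4] [554.2 -47.7] [50.2 44.9] 7.0
[ 0.55563927 -0.06051912] [0.06878859 0.04720633 0.06807958] 96.10631851215852
shift [0.4577 0.0962 0.0061] turn -77.44 deg = -0.6454 alt 0.8546 tilt 0.1 q7 0.235
```

```bash
python3 -m inch '[[[0.08,0.015,-0.05],-0.06],[[0.16,0.03,-0.05],-0.12],[[0.24,0.05,-0.05],-0.18],[[0.32,0.07,-0.05],-0.24],[[0.4,0.085,-0.05],-0.3],[[0.458,0.096,-0.05],-0.36],[[0.458,0.096,-0.05],-0.42],[[0.458,0.096,0],-0.48],[[0.458,0.096,0.05],-0.54],[[0.458,0.096,0.1],-0.6],[[0.458,0.096,0.15],-0.645],[[0.458,0.096,0.2],-0.645],[[0.458,0.096,0.2],-0.645],[[0.458,0.096,0.2],-0.645],[[0.458,0.096,0.2],-0.645],[[0.458,0.096,0.2],-0.645]]' 1; python3 -c "
from h import *
from workcell import get_state
go(get_state(),(.555,-.060,.002),96.2)"
```

```text
t: 9.92
tcp_pos: [0.5552, -0.0611, 0.0618]
tool_rot: [0.001, -0.051, 0.999, -0.0]
ft_force: [0.2, -0.4, -1.1]
width: 0.0929
finger_force: 0.0
shift [0.0011 0.0057 0.2992] turn -0.4 deg = -0.0033 alt 1.4967 tilt 0.08 q7 1.093
```

```bash
python3 -m inch '[[[0,0.005,0.08],-0.003],[[0,0.005,0.16],-0.003],[[0,0.005,0.22],-0.003],[[0,0.005,0.27],-0.003],[[0,0.005,0.29],-0.003],[[0,0.005,0.298],-0.003],[[0,0.005,0.298],-0.003],[[0,0.005,0.298],-0.003],[[0,0.005,0.298],-0.003]]'; python3 -c "
from h import *
from workcell import get_state
go(get_state(),(.555,-.060,.002),96.2)"
```

```text
t: 10.67
tcp_pos: [0.5552, -0.0606, 0.0021]
tool_rot: [0.001, -0.054, 0.999, 0.0]
ft_force: [0.0, -0.2, 0.6]
width: 0.093
finger_force: 0.0
shift [0.0005 0.0029 0.0006] turn -0.03 deg = -0.0003 alt 1.4997 tilt 0.08 q7 1.023
```

```bash
python3 -m inch '[[[0,0,0],0],[[0,0,0],0],[[0,0,0],0],[[0,0,0],0],[[0,0,0],0],[[0,0,0],0],[[0,0,0],0],[[0,0,0],0]]' 0.2 20; python3 -c "
from h import *
from workcell import get_state
go(get_state(),(.555,-.060,.10),96.2)"
```

```text
t: 11.33
tcp_pos: [0.5547, -0.0606, 0.0016]
tool_rot: [0.0, -0.054, 0.999, 0.0]
ft_force: [0.8, 0.3, 1.0]
width: 0.0675
finger_force: 20.0
shift [-0.0019  0.0029 -0.492 ] turn -0.03 deg = -0.0003 alt 1.4997 tilt 0.01 q7 1.023
```

```bash
python3 -m inch '[[[0,0,-0.1],0],[[0,0,-0.2],0],[[0,0,-0.3],0],[[0,0,-0.4],0],[[0,0,-0.5],0],[[0,0,-0.5],0],[[0,0,-0.5],0]]'; python3 - <<'E'
from h import *
from workcell import *
go(get_state(),(.5543,.1848,.10),-0.7)
c=read_camera("scene"); p=proj(c,[.555,-.06,.1])[0].astype(int); print(p)
cv2.imwrite("pics/a5.png",cv2.resize(c["img"][p[1]-50:p[1]+50,p[0]-50:p[0]+50,::-1],(400,400),interpolation=cv2.INTER_CUBIC))
E
```

```text
t: 11.92
tcp_pos: [0.555, -0.0608, 0.102]
tool_rot: [0.001, -0.054, 0.999, -0.0]
ft_force: [0.6, 0.5, -1.1]
width: 0.0676
finger_force: 20.0
shift [-0.1281  1.2211  0.0098] turn -83.14 deg = -0.6928 alt 0.8072 tilt 0.1 q7 1.144
[302 227]
```

View pics/a5.png

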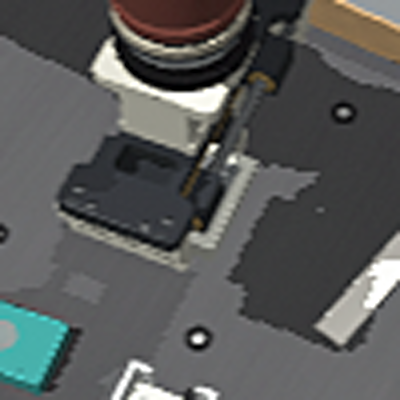

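The pack is held level under the gripper (white edge at crop (230,195)) and has left the table. Now over to the carton.

```bash
python3 -m inch '[[[-0.01,0.08,0],0.055],[[-0.02,0.17,0],0.11],[[-0.03,0.27,0],0.165],[[-0.04,0.37,0],0.22],[[-0.05,0.47,0],0.275],[[-0.06,0.57,0],0.33],[[-0.07,0.67,0],0.385],[[-0.08,0.76,0],0.44],[[-0.09,0.84,0],0.495],[[-0.1,0.91,0],0.55],[[-0.11,0.96,0],0.605],[[-0.128,0.98,0],0.66],[[-0.128,0.98,0],0.715],[[-0.128,0.98,0],0.77],[[-0.128,0.98,0],0.807],[[-0.128,0.98,0],0.807],[[-0.128,0.98,0],0.807],[[-0.128,0.98,0],0.807]]'; python3 -c "
from h import *
from workcell import get_state
go(get_state(),(.5543,.1848,.060),-.7)"
```

```text
t: 13.47
tcp_pos: [0.5584, 0.1367, 0.1006]
tool_rot: [-0.0, 0.711, 0.704, -0.001]
ft_force: [-0.1, 0.4, -0.8]
width: 0.0674
finger_force: 20.0
shift [ 0.2405 -0.0226  0.2026] turn 0.13 deg = 0.0011 alt -1.4989 tilt 0.11 q7 -0.507
```

```bash
python3 -m inch '[[[0.08,-0.007,0],0.001],[[0.16,-0.015,0],0.001],[[0.24,-0.022,0],0.001],[[0.24,-0.022,0.1],0.001],[[0.24,-0.022,0.2],0.001],[[0.24,-0.022,0.2],0.001],[[0.24,-0.022,0.2],0.001],[[0.24,-0.022,0.2],0.001]]'; python3 - <<'E'
from h import *
from workcell import *
s=get_state(); go(s,(.5543,.1848,.0075),-.7)
ims=[]
for n in("scene","top"):
    c=read_camera(n); p=proj(c,[.555,.21,.02])[0].astype(int); b=(p[0]-40,p[1]-40,p[0]+40,p[1]+40); print(n,b)
    im=up(c,b); ims.append(cv2.resize(im,(400,400)))
    m=((im.min(2)>170)*255).astype(np.uint8)
    for o in blobs(c,m,b,.019,60): print("  ",*o)
cv2.imwrite("pics/a6.png",np.hstack(ims)[:,:,::-1])
E
```

```text
t: 14.13
tcp_pos: [0.5557, 0.1848, 0.062]
tool_rot: [0.0, 0.712, 0.702, 0.0]
ft_force: [1.2, 0.9, -1.1]
width: 0.0675
finger_force: 20.0
shift [-0.0005 -0.0072  0.2726] turn -0.1 deg = -0.0008 alt 1.4992 tilt 0.05 q7 -0.601
scene (np.int64(310), np.int64(131), np.int64(390), np.int64(211))
   74 [345.5 169.4] [535.6 215. ] [74.  29.3] 1.5
top (np.int64(214), np.int64(174), np.int64(294), np.int64(254))
```

View pics/a6.png

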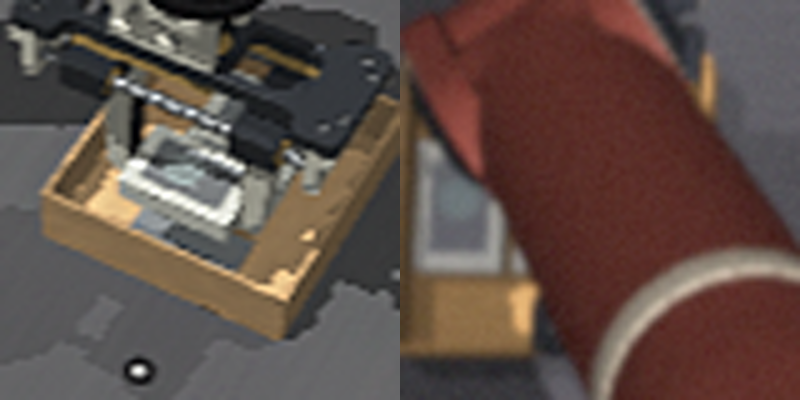

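Left, the pack is level above the grey pad (pad edge at crop (190,235)), inside the carton walls with room at both fingers. I lower it slowly.

```bash
python3 -m inch '[[[0,-0.007,0.05],0],[[0,-0.007,0.1],0],[[0,-0.007,0.15],0],[[0,-0.007,0.2],0],[[0,-0.007,0.23],0],[[0,-0.007,0.25],0],[[0,-0.007,0.26],0],[[0,-0.007,0.266],0],[[0,-0.007,0.27],0],[[0,-0.007,0.27],0],[[0,-0.007,0.27],0]]'; python3 -c "
from h import *
from workcell import get_state
go(get_state(),(.5543,.1848,.0068),-.7)"
```

```text
t: 15.15
tcp_pos: [0.5541, 0.1852, 0.0079]
tool_rot: [0.0, 0.712, 0.702, 0.0]
ft_force: [0.2, -0.9, -0.2]
width: 0.068
finger_force: 20.0
shift [-0.0019  0.0012  0.0053] turn -0.09 deg = -0.0007 alt 1.4993 tilt 0.05 q7 -0.627
```

```bash
python3 -m inch '[[[-0.002,0,0.002],0],[[-0.002,0,0.004],0],[[-0.002,0,0.006],0],[[-0.002,0,0.007],0],[[-0.002,0,0.007],0],[[-0.002,0,0.007],0]]'
```

```text
t: 15.65
tcp_pos: [0.5539, 0.1846, 0.0066]
tool_rot: [0.0, 0.712, 0.702, 0.0]
ft_force: [-2.0, -1.4, 4.0]
width: 0.0675
finger_force: 20.0
```

Contact is felt (4 N). I release in place, lift straight up, then move aside for a look.

```bash
python3 -m inch '[[[0,0,0],0],[[0,0,0],0],[[0,0,0],0],[[0,0,0],0],[[0,0,0],0]]' 0.7; python3 -m inch '[[[0,0,-0.05],0],[[0,0,-0.15],0],[[0,0,-0.3],0],[[0,0,-0.45],0],[[0,0,-0.6],0],[[0,0,-0.7],0],[[-0.2,0,-0.7],0],[[-0.4,0,-0.7],0],[[-0.6,0,-0.7],0],[[-0.8,0,-0.7],0],[[-1,0,-0.7],0],[[-1,0,-0.7],0],[[-1,0,-0.7],0]]';  python3 -m inch '[[[-0.2,0,0],0],[[-0.4,0,0],0],[[-0.6,0,0],0],[[-0.8,0,0],0],[[-1,0,0],0],[[-1,0,0],0],[[-1,0,0],0],[[-1,0,0],0]]'; python3 - <<'E'
from h import *
from workcell import *
ims=[]
for n in("scene","top"):
    c=read_camera(n); p=proj(c,[.555,.21,.02])[0].astype(int); b=(p[0]-40,p[1]-40,p[0]+40,p[1]+40)
    im=up(c,b); ims.append(cv2.resize(im,(400,400)))
    m=((im.min(2)>175)*255).astype(np.uint8); print(n)
    for z in(.019,.021):
      for o in blobs(c,m,b,z,200): print("  ",z,*o)
cv2.imwrite("pics/a7.png",np.hstack(ims)[:,:,::-1])
E
```

```text
t: 16.07
tcp_pos: [0.5537, 0.1846, 0.0058]
tool_rot: [-0.0, 0.712, 0.702, -0.0]
ft_force: [-0.1, -0.1, -0.2]
width: 0.0792
finger_force: 0.0
t: 17.15
tcp_pos: [0.5509, -0.0193, 0.1466]
tool_rot: [0.001, 0.714, 0.7, -0.0]
ft_force: [-0.4, 0.7, 0.3]
width: 0.0794
finger_force: 0.0
t: 17.82
tcp_pos: [0.549, -0.2127, 0.1464]
tool_rot: [-0.0, 0.711, 0.703, 0.001]
ft_force: [-1.1, 0.3, 0.0]
width: 0.0793
finger_force: 0.0
scene
   0.019 281 [354.8 165.1] [553.6 237.4] [47.8 70.2] 89.0
   0.019 260 [362.3 153.5] [553.6 288.8] [47.3 70.4] 89.0
   0.021 281 [354.8 165.1] [554.2 235.9] [47.7 70. ] 89.0
   0.021 260 [362.3 153.5] [554.3 287.2] [47.2 70.2] 89.0
top
   0.019 451 [245.2 215.2] [554.5 236.1] [47.7 70.6] 89.0
   0.019 442 [225.7 214.8] [555.2 287.5] [47.  69.8] 89.1
   0.019 217 [263.7 214.2] [555.6 184.8] [44.1 70.8] 89.9
   0.021 451 [245.2 215.2] [554.2 235.8] [47.6 70.5] 89.0
   0.021 442 [225.7 214.8] [554.9 287.1] [46.9 69.7] 89.1
   0.021 217 [263.7 214.2] [555.3 184.6] [44.  70.7] 89.9
```

View pics/a7.png

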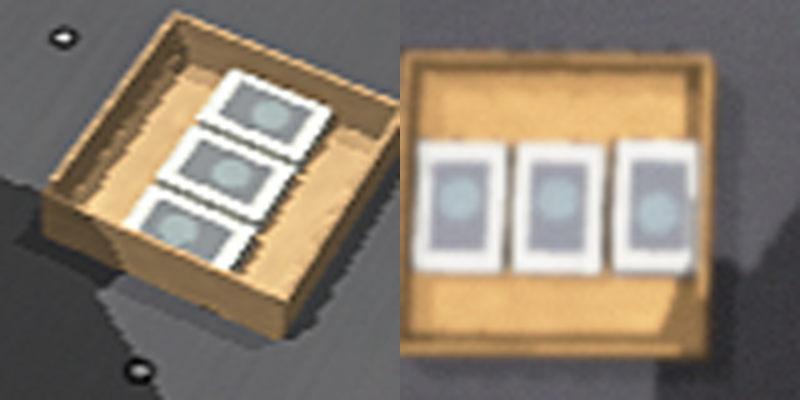

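The three packs lie in line and flat at top crop (460,205), (558,205) and (655,205). The two neighbours are unmoved, and the arm is clear.

```bash
python3 -c "
from workcell import *
print(job_done())"
```

```text
the job is handed in; nothing more can be done
None
```

Pack0 now lies flat in the carton's empty place, in line with its two neighbours, and the other three packs dropped and stayed in the chute; the job is handed in at about 18 s, but when I let go of pack0 on the table it fell about 10 mm, because I had gripped it too low to set it down fully.

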